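Clear the headset off the lock box, then hold its lock open with the key

ROBOT

A 7-joint arm with a two-finger parallel gripper is mounted at the origin on the work surface. World frame = base frame: x ahead of the robot, y to its left, z up, the work surface at z = 0. Lengths are in m, angles in rad, forces in N, time in s.
With the tool pointing down it reaches from about 0.425 to 0.875 m from the base axis. Payload 9.9 kg.
Tool frame: the origin (TCP) lies midway between the tips of the shut fingers; the grasp point (between the pads) lies behind it (ctrl.hold_point_z is the z of the grasp point in the tool frame, in m); z points along the fingers, y is the direction in which the jaws open and shut (so a half turn about z gives the same grasp; the last joint's range is limited). The gripper opens to 85 mm and grips with 20 to 120 N. Pads are 22 mm wide; open, the fingers measure 114 mm over their backs; the gripper's body (76 mm by 85 mm) begins 54 mm behind the grasp point. The pads swing forward as they close: fully open they stand 13 mm farther back than shut.
Start: joints at [-1.23, 0.576, 0.025, 1.437, -0.015, 1.129, -0.057], TCP at [0.278, 0.615, 0.231] pointing down, gripper open.
Joint ranges: [-2.76, 2.76], [-0.34, 2.15], [-1.52, 1.57], [0.19, 2.46], [-1.09, 4.23], [0.17, 1.99], [-2.82, 2.82]. Speed limits (rad/s): [2.22, 2.22, 3.01, 3.01, 3.14, 3.14, 3.14].

INTERFACE

Orientations are given as a unit quaternion [x, y, z, w].
In Python, from workcell import ctrl gives the robot as it stands. The module is installed in compiled form; this text tells all that it offers.
- The arm moves only by the tool move_arm, never from a script. Its argument "moves" is one flat list of numbers, 6 for each row, row after row: the shift along the tool's x, y, z in mm, then the turn, a rotation vector about the tool's x, y, z in rad. In form: [x, y, z, wx, wy, wz, x, y, z, wx, wy, wz, ...]. A call has 1 to 5 rows; each row is the pose to reach, as a shift and turn from the pose measured when the call began, along the tool's axes at that moment; what a row does not reach only later rows make up. A row lasts 1/12 s, in which the tool goes at most 41.7 mm and 7.16 degrees, less where a joint would pass 70% of its speed; a pose out of reach is approached as far as the arm can. A call with a gripper value outside its range is refused whole. "jaw" is the closure, from 0 (fully open) to 1 (shut), set as the call begins (left out, the last holds). The fingers move at their own pace and stop on an object; "grip_force" is the grip in N (left out, the last holds). Time passes only in rows, so rows that repeat a pose let the fingers close. It gives the time, the measured TCP pose, the force and the opening at its end, in the units of the state.
- ctrl.read_state(): the state, without advancing time (a new reading comes with each control period).
- ctrl.grab_frame(name): name is "side" or "top"; returns the picture (400x640x3 uint8, red, green, blue); there is no depth.
- ctrl.camera_info(name): a dict with "mtx" (3x3 intrinsics, pixels), "distortion" ([k1, k2, p1, p2, k3] as OpenCV has them; the pictures are not rectified), "cam_to_world" (4x4, takes a point from camera to world coordinates). Camera axes: x right, y up, looking along -z (the intrinsics and any distortion apply to the point x, -y, -z); pixel columns grow to the right and rows downward; lengths in m; the calibration is good to about 2 mm. A picture is of the moment at which its call begins. camera_info takes no time and is no camera call.
- ctrl.job_done(): hands the job in, once; it reports no verdict.
Trained networks look in the newest picture that a camera, given by its name, has taken for a name from the list of things; names that differ only in an ending like _2 or _b are one class to them, and where a whole thing is asked for, a point or a joint stands for the part that bears it (a point fixed in the world has none). Each returns a list of dicts, best first, with "p" (0 to 1); they miss things now and then, are a little off and sometimes report something else, mostly with a low value. They report only what shows in the picture. A call takes as long as a camera call.
- ctrl.search_frame(target, camera): "point" ([x, y, z] in m, in the coordinates of the camera as it stood for that picture, good to about 4 mm: the middle of the surface that is visible of it).
- ctrl.landmark_of(target, camera): "point" ([x, y, z] in m, in the coordinates of the camera as it stood for that picture, good to about 4 mm: a listed point, or the origin of a listed thing).
The state is a dict: "clock": time; "joints": joint angles; "qvel": joint speeds; "tau": joint torques, N m; "tool_pos": TCP position; "eef_rot": TCP orientation; "ft_force": force on the tool from outside, world axes, zero at the start; "torque": the same for the moment, N m; "finger_gap": finger opening in m.
Only numpy, scipy, OpenCV 4.12 (cv2) and the standard library are available. Lean on these libraries where they do the work, as an engineer would, in place of code of your own. Each camera call takes 0.05 s, during which the arm holds its last target.

TASK

The headset is standing over the lock of the grey lock box: hang it by its headband over the steel rail, ear cups either side of the bar, and let go of it there. Then take the key from the wooden stand, ease it past the sticky pins until it is fully home in the keyhole, and only then turn it a quarter turn clockwise (seen from above). The lock springs back, so finish still gripping the key and holding it turned; leave the plastic shell, plaster block and glue jar alone.

Things in the scene. Friction and masses are not known exactly. Their poses are not given: they have to be found in the camera images.
- headset_crown (a point): Centre of the padded crown of a black and grey headset standing on its two ear cups on the box, straddling the lock. Crown: block 60 (x) x 26 (y) x 30 (z) mm, top and underside 15 mm above and below this point; arch in the x-z plane, z up. Grip it across its 26 mm (along y) near its top, so that no finger reaches below the underside.
- headset: The whole headset, 0.11 to 0.21 kg; origin between the feet of its cups, 130 mm below the crown's centre, same axes. From the crown's ends a 10 mm rod slopes down to the cups at x = +-60 mm. Cups 50 mm tall, 44 mm in y; gap between cups 93 mm, overall width 136 mm, overall height 145 mm.
- rail_mid (a point): Middle of a fixed straight steel bar, 12 mm thick, 220 mm long along this point's y axis, its axis 150 mm above the table, left or right of the box. Hung on it, the headset has its x axis across the bar (either way round) and its crown centre 21 mm above this point.
- rail: The whole rail: bar on an upright 12 mm post at each end (y = +-104 mm), each post on a foot 120 (x) x 30 x 8 mm; origin on the table under the bar's middle, same axes as the bar's point.
- key_grip (a point): Centre of the flat black head of a cabinet key (32 wide in x, 10 thick in y, 30 tall in z) standing upright, blade down, in a slotted wooden stand 75 x 60 mm, 45 mm tall, on the other side of the box from the rail. z up; grip it across the 10 mm (along y). 27 mm above the underside of the shoulder, which rests on the stand; lift 30 mm to draw it out.
- key: The whole key, 35 g, 72 mm tall; origin at the blade's tip, same axes as the head. Shoulder: 26 x 18 x 4 mm collar whose underside is 30 mm above the tip. The key is the same turned by half a turn.
- key_tip (a point): Tip of the key's steel blade, 57 mm straight below the head's centre, same axes: blade 12 wide (x) x 5 thick (y) x 30 mm long, with a rounded nose.
- keyhole (a point): Centre of the keyhole's mouth on the brass lock plug, 102 mm above the table, in the middle of the box's top. z up; with the lock at rest the slot's long side runs along x (this point does not turn). Slot 14 x 7 mm through the 36 mm deep plug; a 3 mm chamfer guides the blade. Fully home the shoulder lies on the plug, the tip 30 mm below, the head's centre 27 mm above.
- case: Grey steel lock box 240 (x) x 220 (y) x 100 mm, fixed; origin under its centre, below the keyhole. Inside the slot two sticky spring pins jut from its long sides, 11 and 20 mm down: the blade sticks there until pushed straight down with 10 to 20 N (the lower one gives more easily); sideways wiggles of 1 to 2 mm across the blade's thickness, or slight twists, while pushing help it past.
- lock (a joint): Turn of the lock plug in rad: 0 at rest (slot along the keyhole point's x), growing clockwise seen from above, stop at 1.57 (a quarter turn). The blade has some 0.2 rad of play in the slot, so the lock lags the key by up to that. A return spring pulls it back with 0.04 N m at rest to 0.13 N m at the quarter turn.
- shell: Loose white plastic shell (open tray 85 x 120 x 30 mm) beyond the box, origin at the centre of its underside; leave alone.
- plaster: Loose plaster block 60 x 110 x 45 mm beyond the box, origin at the centre of its underside; leave alone.
- glue: Loose white jar, 44 mm diameter, 100 mm tall, beyond the box, origin at the centre of its underside; leave alone.

How it is judged:
By the outcome, as a careful person would: the job done as asked, in the order asked, and still so for the second after the job is handed in, while the arm keeps its last pose, push and grip.
It also fails if it takes over 61 s, if anything falls off the work surface, if the arm or the gripper's body presses on something with over 40 N, if the wrist force passes 120 N, or if a joint passes its speed limit or range.

## Working session

There is one attempt and no reset: what is moved stays moved. The work goes in short steps, Python scripts to look and compute and a tool call to move; the robot and the scene stay as the last step left them, time stands still between calls to the robot, and variables do not carry over. Pictures are saved under pics/ and viewed, and the job is handed in when it is done.

Besides the shell and the picture viewer there is one more tool, called after ">>>" as name(argument=value, ...), one argument or row to a line, values as JSON. move_arm: Moves the arm, as the interface text tells. Its arguments: {"type":"object","properties":{"moves":{"type":"array"},"jaw":{"type":"number"},"grip_force":{"type":"number"}},"required":["moves"]}

```bash
mkdir -p pics; python3 - <<'E'
from workcell import ctrl
import cv2, numpy as np
s=ctrl.read_state(); print(s); print(ctrl.hold_point_z)
for n in ("side","top"):
    im=ctrl.grab_frame(n); cv2.imwrite(f"pics/{n}0.png",im[:,:,::-1])
    c=ctrl.camera_info(n); print(n,c)
    T=np.array(c["cam_to_world"])
    for t in ("headset_crown","rail_mid","key_grip","keyhole"):
        r=ctrl.landmark_of(t,n)
        for d in r[:2]: print(t,d["p"],np.round((T@np.r_[d["point"],1])[:3],4))
E
```

```text
{'clock': 0.0, 'joints': array([-1.22982979,  0.57654288,  0.02481965,  1.43792671, -0.01499992,
        1.12899706, -0.05648615]), 'qvel': array([-0.00049495,  0.00080526,  0.00044843, -0.00065853, -0.00052376,
        0.00129771,  0.00130116]), 'tau': array([ 2.97033666e-04, -7.65751934e+01,  2.25084208e+00, -2.85966164e+01,
        1.55030983e-02,  1.28741510e-02,  1.19361630e-05]), 'tool_pos': array([0.27796456, 0.61460194, 0.23042827]), 'eef_rot': array([ 2.10756793e-01,  9.77538163e-01, -8.33096696e-04, -1.40931125e-04]), 'ft_force': array([-0.53307768, -0.18266206,  0.9430656 ]), 'torque': array([ 0.00705315,  0.0185614 , -0.01528558]), 'finger_gap': 0.08557992644953952}
-0.0187
side {'mtx': array([[449.31649183,   0.        , 323.2350081 ],
       [  0.        , 449.31649183, 200.88806417],
       [  0.        ,   0.        ,   1.        ]]), 'distortion': array([0.01520284, 0.        , 0.        , 0.        , 0.        ]), 'cam_to_world': array([[ 0.96753549,  0.1668407 , -0.18984007,  0.33903435],
       [-0.25196527,  0.57817776, -0.77603092, -1.08004109],
       [-0.01971
[... 413 characters left out ...]
 1.        ]]), 'distortion': array([-0.12183848,  0.        ,  0.        ,  0.        ,  0.        ]), 'cam_to_world': array([[-2.51888006e-02,  9.93715574e-01, -1.09063662e-01,
         4.58110526e-01],
       [-9.99647986e-01, -2.41282447e-02,  1.10332001e-02,
         1.09804483e-03],
       [ 8.33234805e-03,  1.09303183e-01,  9.93973534e-01,
         1.52942694e+00],
       [ 0.00000000e+00,  0.00000000e+00,  0.00000000e+00,
         1.00000000e+00]])}
headset_crown 0.68 [0.5268 0.0303 0.2299]
headset_crown 0.22 [ 0.7833 -0.1384 -0.0055]
rail_mid 0.57 [0.5161 0.3397 0.1485]
key_grip 0.7 [ 0.483  -0.3645  0.0173]
key_grip 0.64 [ 0.7825 -0.1375 -0.004 ]
keyhole 0.91 [0.5444 0.0495 0.1016]
```

View pics/side0.png

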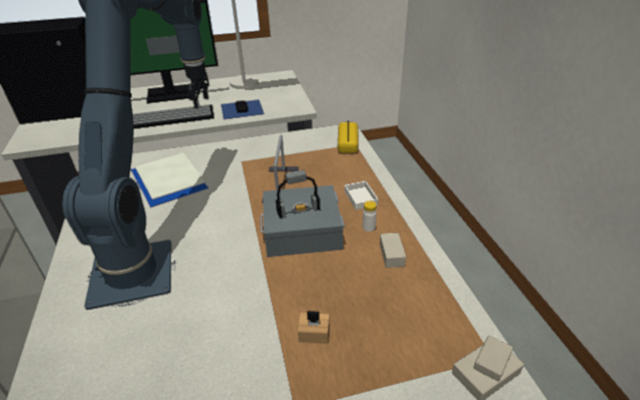

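View pics/top0.png

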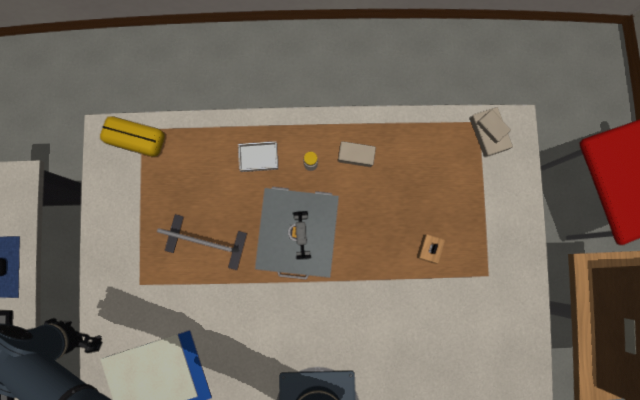

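The side view shows the headset at (297,195) on the box, the rail at (280,160) and the key stand at (313,325). The top view shows the rail at (205,240), the headset at (301,235) and the key at (433,249). I'll zoom in to get the yaws.

```bash
cat > h.py <<'E'
import cv2, numpy as np
from workcell import ctrl
from scipy.spatial.transform import Rotation as R
def proj(n,P):
    c=ctrl.camera_info(n);T=np.linalg.inv(np.array(c["cam_to_world"]))
    P=np.atleast_2d(P).astype(float);q=P@T[:3,:3].T+T[:3,3]; q=q*[1,-1,-1]
    return cv2.projectPoints(q.reshape(-1,1,3),np.zeros(3),np.zeros(3),c["mtx"],c["distortion"])[0].reshape(-1,2)
def back(n,uv,z):
    c=ctrl.camera_info(n);T=np.array(c["cam_to_world"])
    u=cv2.undistortPoints(np.array(uv,float).reshape(-1,1,2),c["mtx"],c["distortion"]).reshape(-1,2)
    d=np.c_[u[:,0],-u[:,1],-np.ones(len(u))]@T[:3,:3].T
    return T[:3,3]+d*((z-T[2,3])/d[:,2])[:,None]
def crop(n,im,x0,y0,x1,y1,k,name,marks=()):
    o=cv2.resize(im[y0:y1,x0:x1,::-1],None,fx=k,fy=k,interpolation=cv2.INTER_CUBIC)
    for (p,col) in marks:
        uv=proj(n,p)[0]; cv2.circle(o,(int((uv[0]-x0+.5)*k),int((uv[1]-y0+.5)*k)),3,col,1)
    cv2.imwrite("pics/"+name,o)
def seg(n,im,pts,x0,y0,k): pass
E
python3 - <<'E'
from h import *
im=cv2.imread("pics/top0.png")[:,:,::-1]
crop("top",im,150,180,350,290,4,"t1.png"); crop("top",im,410,225,460,275,10,"t2.png")
im=cv2.imread("pics/side0.png")[:,:,::-1]
crop("side",im,250,130,350,260,4.5,"s1.png"); crop("side",im,290,300,340,350,10,"s2.png")
E
```

```text
(no output)
```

View pics/t1.png

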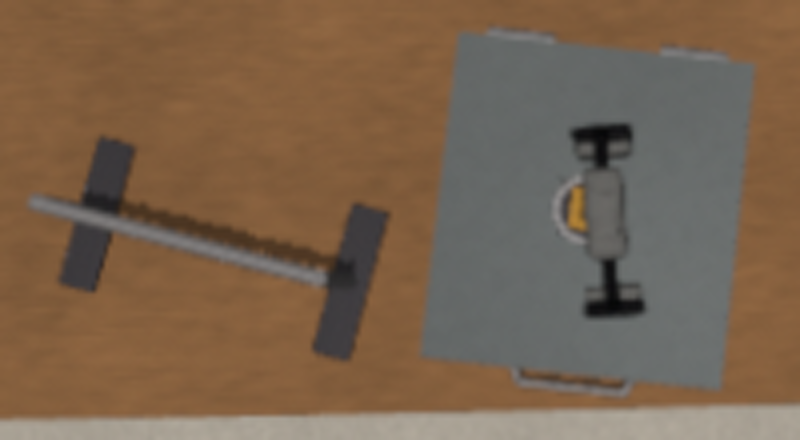

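View pics/t2.png

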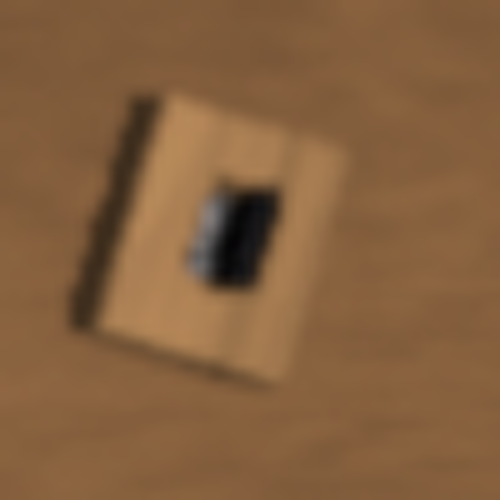

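View pics/s1.png

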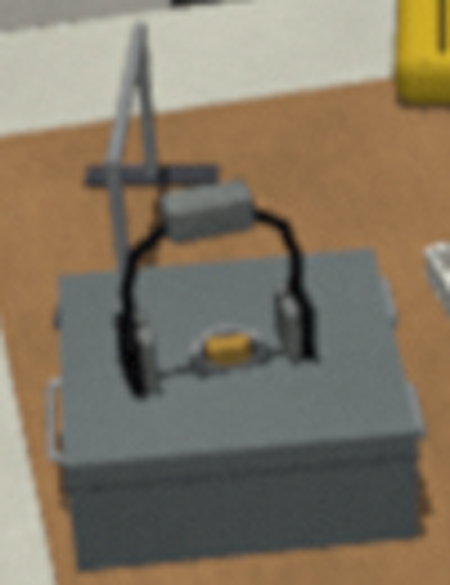

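View pics/s2.png

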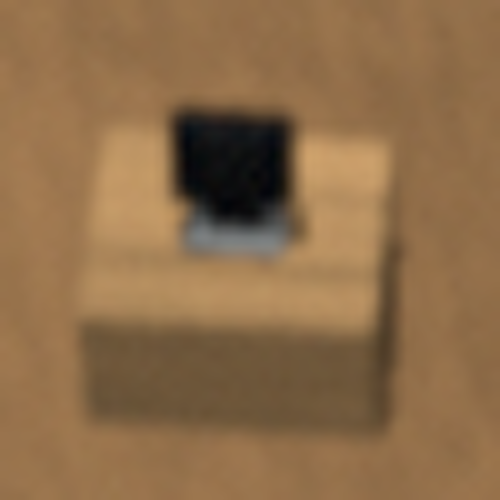

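```bash
python3 - <<'E'
from h import *
def C(pts,k,x0,y0): return np.array(pts,float)/k+[x0,y0]-0.5+0.5/k
def ang(a,b): d=b-a; return np.degrees(np.arctan2(d[1],d[0])),np.hypot(*d[:2])
b=back("top",C([(460,33),(755,65),(720,388),(423,357)],4,150,180),.1)
print("box",b.round(4),b.mean(0),ang(b[3],b[0]),ang(b[2],b[1]),ang(b[1],b[0]),ang(b[2],b[3]))
f=back("top",C([(101,135),(135,146),(95,292),(60,281)],4,150,180),.008); g=back("top",C([(357,202),(390,212),(349,361),(314,350)],4,150,180),.008)
print("feet",f.mean(0),g.mean(0),(f.mean(0)+g.mean(0))/2,ang(g.mean(0),f.mean(0)),ang(f[3],f[0]),ang(g[3],g[0]))
r=back("top",C([(30,202),(325,279)],4,150,180),.156); print("bar",r,ang(r[1],r[0]))
h=back("top",C([(588,170),(624,168),(628,257),(588,260)],4,150,180),.245); print("crown",h.mean(0),ang(h[3],h[0]),ang(h[2],h[1]))
h=back("top",C([(603,130),(615,312)],4,150,180),.15); print("cups",h.mean(0),ang(h[1],h[0]))
k=back("top",C([(165,92),(350,150),(280,385),(98,325)],10,410,225),.045); print("stand",k.mean(0),ang(k[3],k[0]),ang(k[2],k[1]),ang(k[1],k[0]),ang(k[2],k[3]))
k=back("side",C([(105,125),(393,142),(378,325),(82,318)],10,290,300),.045); print("stand side",k.mean(0),ang(k[0],k[1]),ang(k[3],k[2]),ang(k[3],k[0]),ang(k[2],k[1]))
k=back("side",C([(175,110),(290,112)],10,290,300),.087); print("keytop side",k,k.mean(0),ang(k[0],k[1]))
k=back("side",C([(185,248),(278,252)],10,290,300),.047); print("shoulder side",k,k.mean(0),ang(k[0],k[1]))
E
```

```text
box [[ 0.6703  0.1409  0.1   ]
 [ 0.6412 -0.076   0.1   ]
 [ 0.406  -0.0437  0.1   ]
 [ 0.4335  0.1713  0.1   ]] [0.53774265 0.04812662 0.1       ] (np.float64(-7.3095868376379425), np.float64(0.2387610902737151)) (np.float64(-7.806787386012076), np.float64(0.23743527048802238)) (np.float64(82.36391198279665), np.float64(0.21879025663096285)) (np.float64(82.71367385158366), np.float64(0.21672633534562105))
feet [0.54863738 0.43692533 0.008     ] [0.49167667 0.2362653  0.008     ] [0.52015703 0.33659531 0.008     ] (np.float64(74.15251718770234), np.float64(0.20858804198282985)) (np.float64(-15.85561393888347), np.float64(0.11847957072952729)) (np.float64(-16.946428694781996), np.float64(0.11920601728488568))
bar [[0.54885499 0.44356647 0.156     ]
 [0.49026719 0.2327437  0.156     ]] (np.float64(74.46934880373726), np.float64(0.21881218683433937))
crown [0.52673578 0.03185807 0.245     ] (np.float64(-1.206889245007573), np.float64(0.05906170371123287)) (np.float64(1.259122111342975), np.float64(0.05848136707629307))
cups [0.52686757 0.03285956 0.15      ] (np.float64(2.50397657096739
[... 351 characters left out ...]
side [ 0.48153637 -0.36051864  0.045     ] (np.float64(-19.718471710526522), np.float64(0.07557644920887938)) (np.float64(-17.073413338255627), np.float64(0.07428429327546637)) (np.float64(72.3113582439016), np.float64(0.060487781489293624)) (np.float64(71.05635362218918), np.float64(0.05702692638667417))
keytop side [[ 0.46791477 -0.35400084  0.087     ]
 [ 0.49554805 -0.36233319  0.087     ]] [ 0.48173141 -0.35816701  0.087     ] (np.float64(-16.779805787470643), np.float64(0.02886219647047238))
shoulder side [[ 0.46627266 -0.36513681  0.047     ]
 [ 0.48874749 -0.37264138  0.047     ]] [ 0.47751007 -0.36888909  0.047     ] (np.float64(-18.464673995284993), np.float64(0.02369465224067774))
```

```bash
cat >> h.py <<'E'
def plan(p,jaw_deg,s=None):
    """TCP target world p, tool down, jaw(y) axis at jaw_deg (mod 180, nearest unless exact)"""
    s=s or ctrl.read_state(); R0=R.from_quat(s["eef_rot"])
    y0=R0.as_matrix()[:,1]; cur=np.degrees(np.arctan2(y0[1],y0[0]))
    y=np.radians(jaw_deg); Y=np.array([np.cos(y),np.sin(y),0]);Z=np.array([0,0,-1.]);X=np.cross(Y,Z)
    Rt=R.from_matrix(np.c_[X,Y,Z])
    sh=R0.inv().apply(np.array(p)-s["tool_pos"])*1000
    print("t",round(s["clock"],2),"cur",s["tool_pos"].round(4),"jaw",round(cur,2),"gap",round(s["finger_gap"],4),"F",s["ft_force"].round(2),"tilt",R0.as_matrix()[:2,2].round(4),"j7",s["joints"][6].round(3))
    print("move",sh.round(1),(R0.inv()*Rt).as_rotvec().round(4))
E
python3 - <<'E'
from h import *
plan([.45,.4,.32],80); plan([.5268,.0315,.30],91.5)
E
```

```text
t 0.5 cur [0.2782 0.615  0.2313] jaw 65.66 gap 0.0849 F [ 0.43  0.02 -0.76] tilt [-0. -0.] j7 -0.056
move [-245.1 -125.1  -88.7] [-0.     -0.     -0.2503]
t 0.5 cur [0.2782 0.615  0.2313] jaw 65.66 gap 0.0849 F [ 0.43  0.02 -0.76] tilt [-0. -0.] j7 -0.056
move [-467.  -429.2  -68.7] [-0.    -0.    -0.451]
```

>>> move_arm(
  moves=[-40,-20,-40,0,0,-0.05,-80,-50,-69,0,0,-0.15,-115,-80,-80,0,0,-0.25,-145,-110,-80,0,0,-0.35,-175,-140,-80,0,0,-0.45],
  jaw=0,
  grip_force=40,
)

```text
clock: 0.92
tool_pos: [0.3667, 0.4495, 0.3096]
eef_rot: [-0.015, 1.0, 0.001, 0.001]
ft_force: [1.0, -0.1, -0.5]
finger_gap: 0.0851
```

```bash
python3 -c "
from h import *
plan([.5268,.0315,.30],91.5)"
```

```text
t 0.92 cur [0.3667 0.4495 0.3096] jaw 91.74 gap 0.0851 F [ 0.96 -0.06 -0.48] tilt [0.0019 0.0019] j7 0.607
move [-147.3 -422.6    9.1] [0.0019 0.0019 0.0041]
```

>>> move_arm(
  moves=[-14,-39,0,0,0,0,-28,-78,0,0,0,0,-42,-117,0,0,0,0,-56,-156,0,0,0,0,-70,-195,0,0,0,0],
)

```text
clock: 1.33
tool_pos: [0.4428, 0.2548, 0.3097]
eef_rot: [-0.015, 1.0, 0.001, 0.001]
ft_force: [0.8, 0.1, -0.3]
finger_gap: 0.0855
```

>>> move_arm(
  moves=[-14,-39,0,0,0,0,-28,-78,0,0,0,0,-42,-117,0,0,0,0,-56,-156,0,0,0,0,-70,-195,0,0,0,0],
)

```text
clock: 1.75
tool_pos: [0.5187, 0.0609, 0.3099]
eef_rot: [-0.015, 1.0, 0.001, 0.002]
ft_force: [1.0, 1.1, 0.1]
finger_gap: 0.0856
```

```bash
python3 -c "
from h import *
plan([.5268,.0315,.275],91.5)"
```

```text
t 1.75 cur [0.5187 0.0609 0.3099] jaw 91.74 gap 0.0856 F [0.95 1.09 0.14] tilt [0.0033 0.0027] j7 1.431
move [ -7.  -29.7  34.8] [0.0026 0.0034 0.0043]
```

>>> move_arm(
  moves=[-7,-30,10,0.0026,0.0034,0,-7,-30,35,0.0026,0.0034,0,-7,-30,35,0.0026,0.0034,0],
)

```text
clock: 2.0
tool_pos: [0.5254, 0.0287, 0.2717]
eef_rot: [-0.013, 1.0, -0.001, -0.002]
ft_force: [-0.9, 0.8, -1.5]
finger_gap: 0.0856
```

```bash
python3 - <<'E'
from h import *
plan([.5268,.0315,.2195],91.5)
im=ctrl.grab_frame("side"); crop("side",im,250,100,370,240,4.2,"s3.png",[([.5268,.0315,.245],(0,0,255))])
im=ctrl.grab_frame("top"); crop("top",im,220,170,380,290,4.5,"t3.png")
E
```

```text
t 2.0 cur [0.5254 0.0287 0.2717] jaw 91.5 gap 0.0856 F [-0.94  0.82 -1.47] tilt [-0.0047 -0.0012] j7 1.497
move [-1.7  2.9 52.2] [-0.0011 -0.0047 -0.0001]
```

View pics/s3.png

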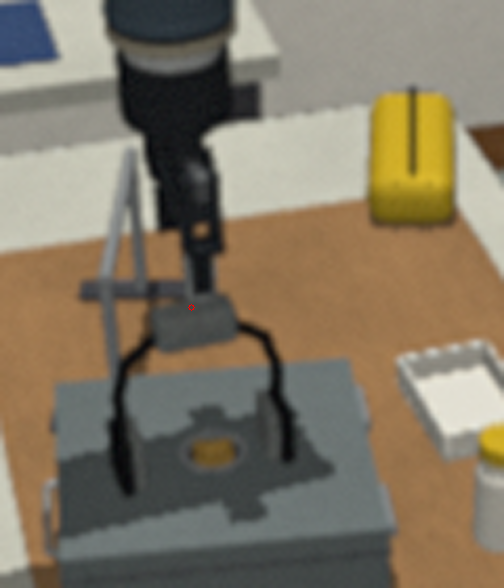

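The crown sits under the fingers, with the fingertip at crop (200,285) and the crown centre at (193,318). Next I descend and grip.

>>> move_arm(
  moves=[-2,3,25,-0.001,-0.004,0,-2,3,45,-0.001,-0.004,0,-2,3,52,-0.001,-0.004,0,-2,3,52,-0.001,-0.004,0,-2,3,52,-0.001,-0.004,0],
)

```text
clock: 2.52
tool_pos: [0.5285, 0.0356, 0.2239]
eef_rot: [-0.016, 1.0, 0.001, 0.002]
ft_force: [-1.1, -0.3, 0.8]
finger_gap: 0.0854
```

```bash
python3 -c "
from h import *
plan([.5268,.0315,.2195],91.5)"
```

```text
t 2.52 cur [0.5285 0.0356 0.2239] jaw 91.84 gap 0.0854 F [-1.11 -0.3   0.82] tilt [0.0032 0.0017] j7 1.498
move [ 1.9 -4.1  4.4] [0.0016 0.0033 0.0059]
```

>>> move_arm(
  moves=[2,-4,4,0.0016,0.0033,0,2,-4,4,0.0016,0.0033,0,2,-4,4,0.0016,0.0033,0],
)

```text
clock: 2.77
tool_pos: [0.527, 0.0313, 0.2207]
eef_rot: [-0.016, 1.0, 0.0, 0.001]
ft_force: [1.0, -0.2, -0.6]
finger_gap: 0.0854
```

```bash
python3 -c "
from h import *
plan([.5268,.0315,.2195],91.5)
ctrl.grab_frame('top')
plan([.5268,.0315,.2195],91.5)
ctrl.grab_frame('top')
plan([.5268,.0315,.2195],91.5)
"
```

```text
t 2.77 cur [0.527  0.0313 0.2207] jaw 91.82 gap 0.0854 F [ 0.98 -0.17 -0.63] tilt [0.001  0.0001] j7 1.505
move [0.2 0.2 1.2] [0.0001 0.001  0.0055]
t 2.82 cur [0.5269 0.0315 0.2205] jaw 91.82 gap 0.0853 F [ 0.4  -0.12 -0.81] tilt [0.0009 0.0002] j7 1.504
move [0.1 0.  1. ] [0.0002 0.0009 0.0055]
t 2.87 cur [0.5269 0.0315 0.2204] jaw 91.83 gap 0.0855 F [-0.23 -0.15  0.48] tilt [0.0008 0.0002] j7 1.504
move [ 0.1 -0.   0.9] [0.0002 0.0008 0.0057]
```

>>> move_arm(
  moves=[0,0,1,0,0,0.005,0,0,1,0,0,0.005,0,0,1,0,0,0.005,0,0,1,0,0,0.005,0,0,1,0,0,0.005],
  jaw=1,
  grip_force=45,
)

```text
clock: 3.28
tool_pos: [0.5269, 0.0316, 0.2194]
eef_rot: [-0.013, 1.0, 0.0, 0.0]
ft_force: [-1.9, 2.0, 14.2]
finger_gap: 0.0259
```

>>> move_arm(
  moves=[0,0,0,0,0,0,0,0,0,0,0,0,0,0,0,0,0,0,0,0,0,0,0,0],
)

```text
clock: 3.62
tool_pos: [0.527, 0.0317, 0.2196]
eef_rot: [-0.013, 1.0, 0.0, 0.001]
ft_force: [0.2, 1.1, 2.7]
finger_gap: 0.0257
```

```bash
python3 - <<'E'
from h import *
plan([.5268,.0315,.2195],91.5)
im=ctrl.grab_frame("side"); crop("side",im,250,100,370,240,4.2,"s4.png",[([.5268,.0315,.215],(0,0,255))])
E
```

```text
t 3.62 cur [0.527  0.0317 0.2196] jaw 91.55 gap 0.0257 F [0.22 1.13 2.71] tilt [0.001  0.0004] j7 1.5
move [ 0.2 -0.2  0.1] [0.0004 0.0011 0.0008]
```

View pics/s4.png

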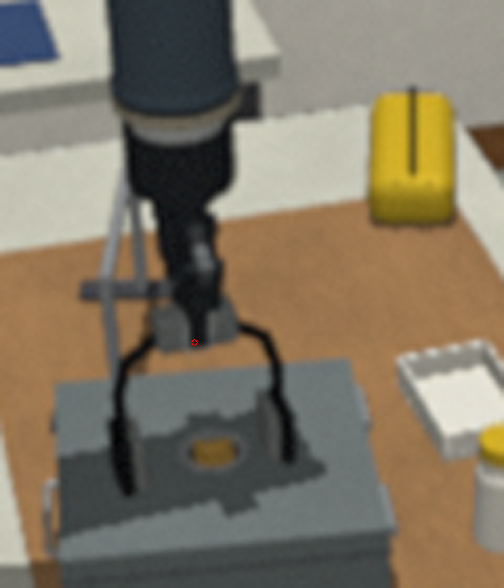

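>>> move_arm(
  moves=[0,0,-20,0,0,0,0,0,-50,0,0,0,0,0,-80,0,0,0,0,0,-95,0,0,0,0,0,-95,0,0,0],
)

```text
clock: 4.08
tool_pos: [0.5283, 0.0316, 0.3177]
eef_rot: [-0.013, 1.0, 0.001, 0.003]
ft_force: [0.9, 0.9, -2.2]
finger_gap: 0.0253
```

```bash
python3 -c "
from h import *
plan([.519,.338,.315],74.2)"
```

```text
t 4.08 cur [0.5283 0.0316 0.3177] jaw 91.53 gap 0.0253 F [ 0.93  0.95 -2.2 ] tilt [0.0062 0.0011] j7 1.489
move [  1.1 306.6   3. ] [0.0019 0.006  0.3024]
```

>>> move_arm(
  moves=[0,20,2,0,0.006,0.02,0,50,2,0,0.006,0.08,0,82,2,0,0.006,0.14,0,115,2,0,0.006,0.2,0,148,2,0,0.006,0.27],
)

```text
clock: 4.5
tool_pos: [0.5236, 0.1805, 0.3145]
eef_rot: [0.123, 0.992, 0.0, -0.001]
ft_force: [0.7, 0.1, -2.4]
finger_gap: 0.0253
```

```bash
python3 -c "
from h import *
plan([.519,.338,.315],74.2)"
```

```text
t 4.5 cur [0.5236 0.1805 0.3145] jaw 75.86 gap 0.0253 F [ 0.66  0.12 -2.45] tilt [-0.0016  0.0008] j7 0.952
move [ 42.9 151.6  -0.3] [ 0.0004 -0.0017  0.0289]
```

>>> move_arm(
  moves=[10,34,0,0,0,0.03,20,68,0,0,0,0.03,30,105,0,0,0,0.03,38,135,0,0,0,0.03,43,152,0,0,0,0.03],
)

```text
clock: 4.92
tool_pos: [0.5172, 0.3428, 0.3126]
eef_rot: [0.136, 0.991, 0.0, -0.002]
ft_force: [-0.3, 0.5, -2.4]
finger_gap: 0.0254
```

>>> move_arm(
  moves=[0,0,0,0,0,0,0,0,0,0,0,0],
)

```text
clock: 5.08
tool_pos: [0.5161, 0.3436, 0.3106]
eef_rot: [0.135, 0.991, -0.001, -0.003]
ft_force: [-0.7, 0.4, -1.0]
finger_gap: 0.0255
```

```bash
python3 - <<'E'
from h import *
plan([.519,.338,.160],74.2)
a=np.radians(74.3); u=np.array([np.cos(a),np.sin(a),0])
for n,b in (("side",(230,60,350,200)),("top",(150,180,290,290))):
    im=ctrl.grab_frame(n); crop(n,im,*b,4.2,n+"5.png",[(np.array([.519,.338,.156])+u*t,(0,0,255)) for t in (-.11,-.05,0,.05,.11)])
    T=np.array(ctrl.camera_info(n)["cam_to_world"])
    for t in ("rail_mid","headset_crown","keyhole"):
        for d in ctrl.landmark_of(t,n)[:1]: print(n,t,d["p"],np.round((T@np.r_[d["point"],1])[:3],4))
E
```

```text
t 5.08 cur [0.5161 0.3436 0.3106] jaw 74.53 gap 0.0255 F [-0.67  0.37 -0.97] tilt [-0.0071 -0.0006] j7 0.676
move [ -5.3  -4.3 150.6] [-0.0025 -0.0066  0.0057]
side rail_mid 0.93 [0.5205 0.3382 0.1487]
side headset_crown 0.91 [0.5205 0.3413 0.3146]
side keyhole 0.79 [0.5401 0.0541 0.098 ]
top rail_mid 0.96 [0.5139 0.3416 0.1469]
top headset_crown 0.67 [0.5183 0.3397 0.324 ]
top keyhole 0.87 [0.545  0.0452 0.1013]
```

View pics/side5.png

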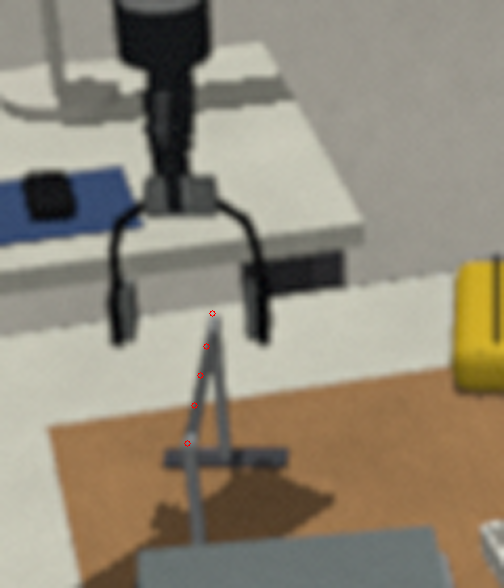

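View pics/top5.png

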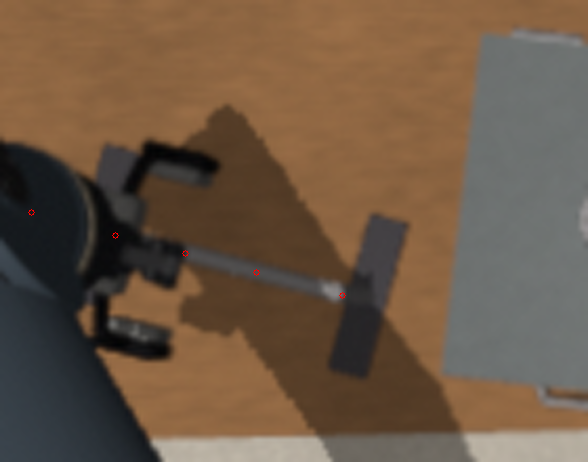

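Bar marks lie on the bar in both views, and the cups straddle its line. Next I lower it in stages.

>>> move_arm(
  moves=[-5,-4,10,-0.0025,-0.0066,0.005,-5,-4,40,-0.0025,-0.0066,0.005,-5,-4,70,-0.0025,-0.0066,0.005,-5,-4,100,-0.0025,-0.0066,0.005,-5,-4,115,-0.0025,-0.0066,0.005],
)

```text
clock: 5.9
tool_pos: [0.5196, 0.3355, 0.1947]
eef_rot: [0.139, 0.99, -0.0, 0.0]
ft_force: [-0.7, -0.4, -2.5]
finger_gap: 0.0252
```

>>> move_arm(
  moves=[0,0,0,0,0,0,0,0,0,0,0,0],
)

```text
clock: 6.07
tool_pos: [0.5193, 0.3347, 0.1941]
eef_rot: [0.139, 0.99, -0.001, -0.001]
ft_force: [-0.2, -1.0, -2.2]
finger_gap: 0.0253
```

```bash
python3 - <<'E'
from h import *
plan([.519,.338,.160],74.2)
a=np.radians(74.3); u=np.array([np.cos(a),np.sin(a),0])
im=ctrl.grab_frame("side"); crop("side",im,230,90,330,200,5,"s6.png")
E
```

```text
t 6.07 cur [0.5193 0.3347 0.1941] jaw 73.96 gap 0.0253 F [-0.21 -1.04 -2.24] tilt [-0.0016 -0.0019] j7 0.684
move [ 1.1  3.1 34.1] [-0.0023 -0.001  -0.0041]
```

View pics/s6.png

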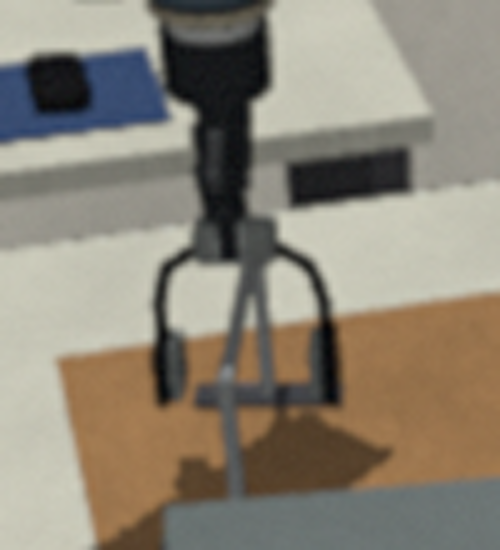

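>>> move_arm(
  moves=[1,3,10,-0.002,-0.001,0,1,3,20,-0.002,-0.001,0,1,3,28,-0.002,-0.001,0,1,3,30,-0.002,-0.001,0,1,3,30,-0.002,-0.001,0],
)

```text
clock: 6.53
tool_pos: [0.5194, 0.3382, 0.1645]
eef_rot: [0.139, 0.99, 0.0, 0.0]
ft_force: [-0.3, -0.5, -1.0]
finger_gap: 0.0257
```

>>> move_arm(
  moves=[0,0,2,0,0,0,0,0,3,0,0,0,0,0,4,0,0,0],
)

```text
clock: 6.78
tool_pos: [0.5196, 0.3382, 0.1606]
eef_rot: [0.139, 0.99, 0.0, 0.0]
ft_force: [-0.4, 0.5, -1.7]
finger_gap: 0.0251
```

```bash
python3 - <<'E'
from h import *
plan([.519,.338,.160],74.2)
im=ctrl.grab_frame("side"); crop("side",im,230,90,330,200,5,"s7.png")
E
```

```text
t 6.78 cur [0.5196 0.3382 0.1606] jaw 73.97 gap 0.0251 F [-0.4   0.47 -1.7 ] tilt [0.0009 0.0005] j7 0.682
move [ 0.5 -0.3  0.6] [ 0.0007  0.0008 -0.0041]
```

View pics/s7.png

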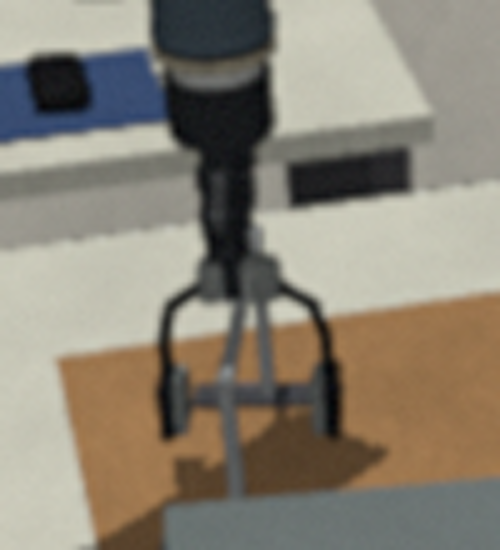

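>>> move_arm(
  moves=[0,0,1,0,0,0,0,0,1.5,0,0,0,0,0,2,0,0,0],
)

```text
clock: 7.08
tool_pos: [0.5197, 0.3383, 0.1603]
eef_rot: [0.14, 0.99, 0.001, 0.001]
ft_force: [-5.9, -3.7, 17.9]
finger_gap: 0.0253
```

>>> move_arm(
  moves=[0,0,0,0,0,0,0,0,0,0,0,0],
)

```text
clock: 7.25
tool_pos: [0.5199, 0.3384, 0.1609]
eef_rot: [0.14, 0.99, 0.001, 0.001]
ft_force: [0.3, 0.3, -1.3]
finger_gap: 0.0253
```

Contact was felt at about 0.160 and then relaxed, so the crown is on the bar. I'll release it, holding the position.

>>> move_arm(
  moves=[0,0,0.5,0,0,0,0,0,0.5,0,0,0,0,0,0,0,0,0,0,0,0,0,0,0,0,0,0,0,0,0],
  jaw=0,
)

```text
clock: 7.67
tool_pos: [0.52, 0.3385, 0.1608]
eef_rot: [0.14, 0.99, 0.001, 0.001]
ft_force: [0.7, -0.0, 0.2]
finger_gap: 0.0836
```

>>> move_arm(
  moves=[0,0,-8,0,0,0,0,0,-20,0,0,0,0,0,-40,0,0,0,0,0,-70,0,0,0,0,0,-100,0,0,0],
)

```text
clock: 8.08
tool_pos: [0.5193, 0.338, 0.262]
eef_rot: [0.14, 0.99, 0.001, 0.001]
ft_force: [0.5, 0.9, 0.2]
finger_gap: 0.0852
```

```bash
python3 - <<'E'
from h import *
plan([.483,-.2,.30],71.5)
for n,b in (("side",(230,90,350,260)),("top",(150,180,350,290))):
    im=ctrl.grab_frame(n); crop(n,im,*b,4 if n=="top" else 3.5,n+"8.png")
E
```

```text
t 8.08 cur [0.5193 0.338  0.262 ] jaw 73.96 gap 0.0852 F [0.51 0.87 0.16] tilt [0.0017 0.0012] j7 0.677
move [-113.8 -527.   -38.7] [0.0017 0.0013 0.0429]
```

View pics/side8.png

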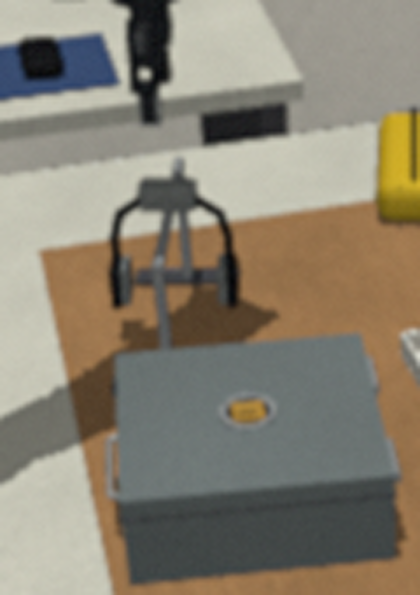

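View pics/top8.png

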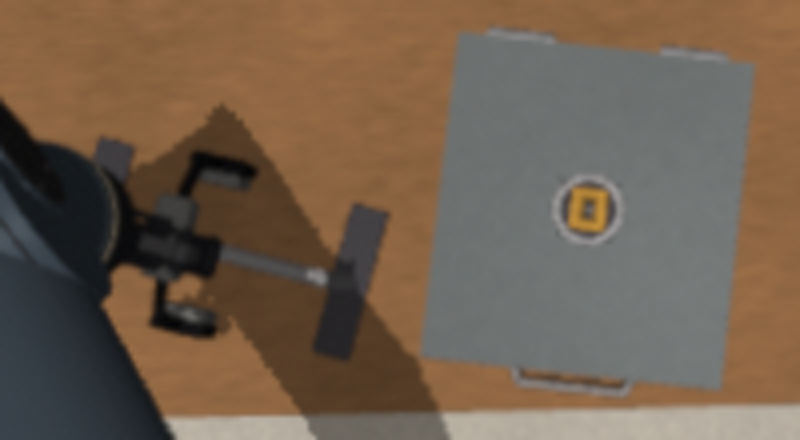

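The headset hangs on the bar on its own, and the keyhole is clear: top crop (588,209), side crop (248,410). Next I refine the keyhole while moving off to the key.

```bash
python3 - <<'E'
from h import *
for n in ("top","side"):
    im=ctrl.grab_frame(n); hsv=cv2.cvtColor(im,cv2.COLOR_RGB2HSV)
    b=(285,220,310,245) if n=="top" else (290,195,315,220)
    m=np.zeros(im.shape[:2],bool); m[b[1]:b[3],b[0]:b[2]]=True
    m&=(hsv[...,1]>120)&(hsv[...,0]>10)&(hsv[...,0]<32)
    ys,xs=np.nonzero(m); print(n,xs.min(),xs.max(),ys.min(),ys.max(),len(xs))
    r=cv2.minAreaRect(np.c_[xs,ys].astype(np.float32)); print(r)
    print(back(n,[r[0]],.102)[0], back(n,[[xs.mean(),ys.mean()]],.102)[0])
    crop(n,im,b[0],b[1],b[2],b[3],20,n+"9.png",[([.539,.049,.102],(0,0,255))])
E
```

```text
top 292 301 227 237 94
((296.5, 232.0), (10.0, 9.0), 90.0)
[0.53775467 0.04942534 0.102     ] [0.53775017 0.04923923 0.102     ]
side 296 305 205 209 46
((300.5, 207.0), (4.0, 9.0), 90.0)
[0.53895235 0.04622615 0.102     ] [0.53895235 0.04622615 0.102     ]
```

View pics/top9.png

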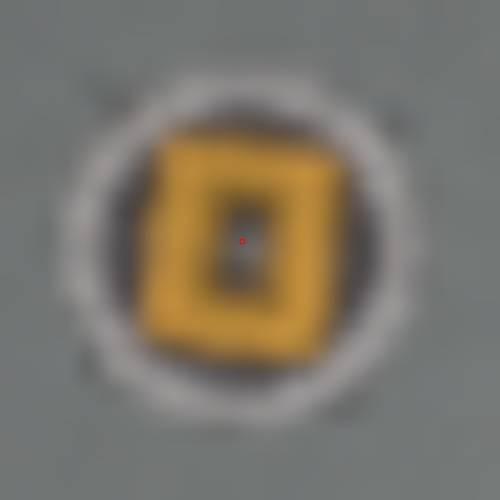

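View pics/side9.png

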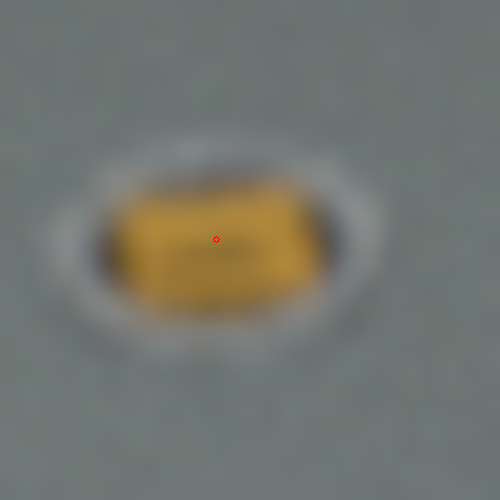

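```bash
python3 -c "
from h import *
plan([.482,-.359,.20],71.5)"
```

```text
t 8.28 cur [0.52   0.3385 0.2621] jaw 73.96 gap 0.0856 F [-0.1   0.2  -0.26] tilt [0.0045 0.0034] j7 0.677
move [-156.  -681.1   59.5] [0.0046 0.0033 0.0429]
```

>>> move_arm(
  moves=[-3,-30,-10,0,0,0,-8,-70,-30,0,0,0.02,-16,-110,-38,0,0,0.04,-24,-150,-38,0,0,0.04,-36,-190,-38,0,0,0.04],
)

```text
clock: 8.7
tool_pos: [0.5007, 0.1465, 0.2991]
eef_rot: [0.159, 0.987, 0.002, 0.002]
ft_force: [0.6, 0.4, 0.2]
finger_gap: 0.0851
```

```bash
python3 -c "
from h import *
plan([.482,-.359,.20],71.5)"
```

```text
t 8.7 cur [0.5007 0.1465 0.2991] jaw 71.71 gap 0.0851 F [0.57 0.4  0.15] tilt [0.0038 0.0033] j7 0.927
move [-140.6 -486.2   97.4] [0.0043 0.0025 0.0037]
```

>>> move_arm(
  moves=[-11,-39,0,0.004,0,0,-22,-78,0,0.004,0,0,-33,-117,0,0.004,0,0,-44,-156,0,0.004,0,0,-55,-195,0,0.004,0,0],
)

```text
clock: 9.12
tool_pos: [0.4906, -0.0577, 0.2976]
eef_rot: [0.159, 0.987, -0.0, 0.0]
ft_force: [0.9, -0.0, 0.0]
finger_gap: 0.0856
```

>>> move_arm(
  moves=[-11,-39,0,0,0,0,-22,-78,10,0,0,0,-33,-117,30,0,0,0,-44,-156,50,0,0,0,-55,-195,70,0,0,0],
)

```text
clock: 9.53
tool_pos: [0.4812, -0.2515, 0.2311]
eef_rot: [0.159, 0.987, 0.0, -0.0]
ft_force: [0.9, 0.4, -0.4]
finger_gap: 0.0855
```

```bash
python3 -c "
from h import *
plan([.482,-.359,.12],71.5)"
```

```text
t 9.53 cur [ 0.4812 -0.2515  0.2311] jaw 71.73 gap 0.0855 F [ 0.92  0.42 -0.38] tilt [-0.0003  0.0001] j7 1.787
move [ -34.5 -101.8  111.1] [-0.     -0.0003  0.0041]
```

>>> move_arm(
  moves=[-13,-38,10,0,0,0.004,-26,-76,30,0,0,0.004,-34,-102,60,0,0,0.004,-34,-102,90,0,0,0.004,-34,-102,100,0,0,0.004],
)

```text
clock: 9.95
tool_pos: [0.4781, -0.3596, 0.1258]
eef_rot: [0.162, 0.987, 0.001, -0.004]
ft_force: [-1.4, 1.7, -0.2]
finger_gap: 0.0855
```

>>> move_arm(
  moves=[0,0,0,0,0,0,0,0,0,0,0,0],
)

```text
clock: 10.12
tool_pos: [0.4774, -0.358, 0.1249]
eef_rot: [0.162, 0.987, 0.002, -0.005]
ft_force: [-0.5, -0.1, -0.2]
finger_gap: 0.0856
```

```bash
python3 - <<'E'
from h import *
plan([.482,-.359,.056],71.5)
for n,b in (("side",(270,260,370,360)),("top",(380,200,490,290))):
    im=ctrl.grab_frame(n); crop(n,im,*b,6,n+"10.png",[([.482,-.359,.087],(0,0,255)),([.4665,-.3538,.087],(0,255,0)),([.4975,-.3642,.087],(0,255,0))])
    T=np.array(ctrl.camera_info(n)["cam_to_world"])
    for t in ("key_grip","keyhole"):
        for d in ctrl.landmark_of(t,n)[:1]: print(n,t,d["p"],np.round((T@np.r_[d["point"],1])[:3],4))
E
```

```text
t 10.12 cur [ 0.4774 -0.358   0.1249] jaw 71.34 gap 0.0856 F [-0.49 -0.11 -0.25] tilt [-0.0101  0.0057] j7 1.999
move [-5.5  0.4 68.8] [ 0.0021 -0.0114 -0.0028]
side key_grip 0.5 [ 0.4806 -0.357   0.0722]
side keyhole 0.92 [0.5378 0.0503 0.0997]
top key_grip 0.41 [ 0.4796 -0.3601  0.0738]
```

View pics/side10.png

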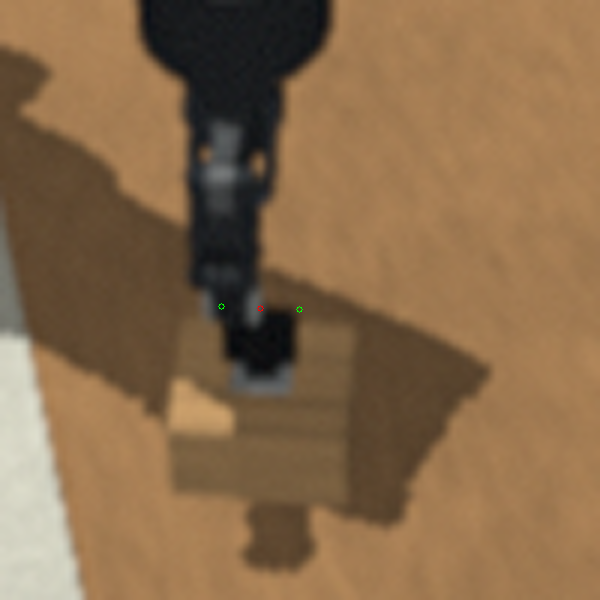

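View pics/top10.png

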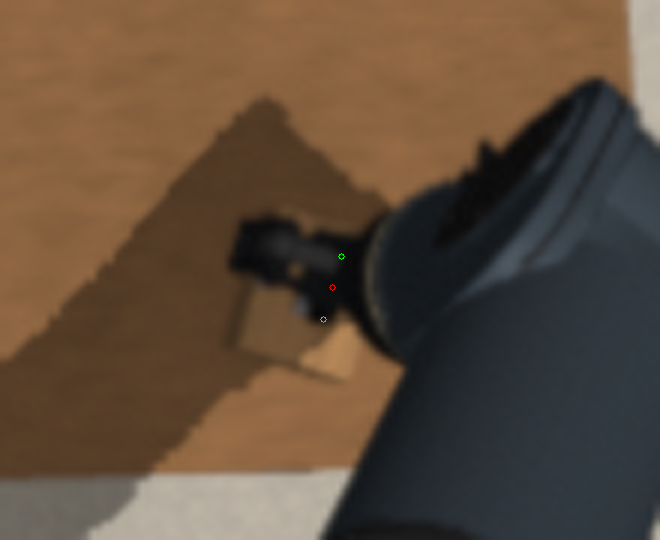

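>>> move_arm(
  moves=[-4,0,10,0.002,-0.011,-0.003,-4.5,0,25,0.002,-0.011,-0.003,-4.5,0,35,0.002,-0.011,-0.003,-4.5,0,40,0.002,-0.011,-0.003,-4.5,0,40,0.002,-0.011,-0.003],
)

```text
clock: 10.83
tool_pos: [0.4826, -0.3601, 0.0864]
eef_rot: [0.16, 0.987, -0.001, 0.002]
ft_force: [-0.4, -0.1, 0.3]
finger_gap: 0.0855
```

```bash
python3 - <<'E'
from h import *
plan([.481,-.359,.056],71.5)
E
```

```text
t 10.83 cur [ 0.4826 -0.3601  0.0864] jaw 71.54 gap 0.0855 F [-0.45 -0.07  0.27] tilt [ 0.0032 -0.0021] j7 2.017
move [ 1.9  0.6 30.4] [-0.001   0.0037  0.0008]
```

>>> move_arm(
  moves=[1.5,0.5,10,-0.001,0.003,0,1.5,0.5,20,-0.001,0.003,0,1.5,0.5,28,-0.001,0.003,0,1.5,0.5,30,-0.001,0.003,0,1.5,0.5,30,-0.001,0.003,0],
)

```text
clock: 11.25
tool_pos: [0.4809, -0.3589, 0.0554]
eef_rot: [0.16, 0.987, 0.0, -0.0]
ft_force: [-0.0, 0.4, -0.5]
finger_gap: 0.0855
```

```bash
python3 - <<'E'
from h import *
plan([.481,-.359,.056],71.5)
im=ctrl.grab_frame("side"); crop("side",im,270,260,370,360,6,"s11.png")
plan([.481,-.359,.056],71.5)
E
```

```text
t 11.25 cur [ 0.4809 -0.3589  0.0554] jaw 71.54 gap 0.0855 F [-0.05  0.37 -0.49] tilt [-0.0007  0.0007] j7 2.028
move [-0.1 -0.  -0.6] [ 0.0005 -0.0008  0.0007]
t 11.3 cur [ 0.4812 -0.3592  0.056 ] jaw 71.54 gap 0.0854 F [-0.01  0.19 -0.04] tilt [-0.      0.0002] j7 2.028
move [0.2 0.1 0. ] [ 0.0002 -0.0001  0.0006]
```

View pics/s11.png

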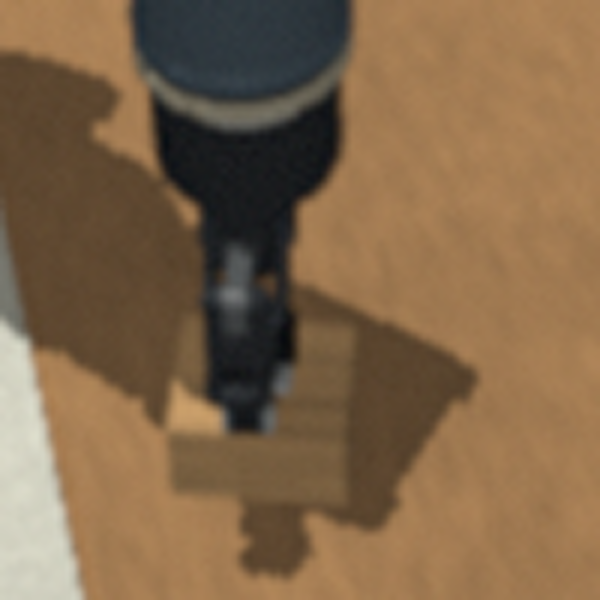

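The near finger stands in front of the key at (245,400), clear of the stand. Closing now.

>>> move_arm(
  moves=[0,0,0,0,0,0,0,0,0,0,0,0,0,0,0,0,0,0,0,0,0,0,0,0,0,0,0,0,0,0],
  jaw=1,
  grip_force=60,
)

```text
clock: 11.72
tool_pos: [0.4814, -0.3593, 0.0563]
eef_rot: [0.16, 0.987, 0.0, 0.0]
ft_force: [0.2, 0.9, 0.6]
finger_gap: 0.0254
```

>>> move_arm(
  moves=[0,0,0,0,0,0,0,0,0,0,0,0,0,0,0,0,0,0],
  grip_force=110,
)

```text
clock: 11.97
tool_pos: [0.4813, -0.3598, 0.0566]
eef_rot: [0.161, 0.987, -0.0, 0.0]
ft_force: [-1.6, -1.7, 2.7]
finger_gap: 0.0087
```

```bash
python3 - <<'E'
from h import *
plan([.481,-.359,.056],71.5)
im=ctrl.grab_frame("side"); crop("side",im,270,260,370,360,6,"s12.png")
E
```

```text
t 11.97 cur [ 0.4813 -0.3598  0.0566] jaw 71.52 gap 0.0087 F [-1.56 -1.67  2.69] tilt [ 0.0007 -0.0008] j7 2.028
move [0.5 0.6 0.6] [-0.0005  0.0009  0.0003]
```

View pics/s12.png

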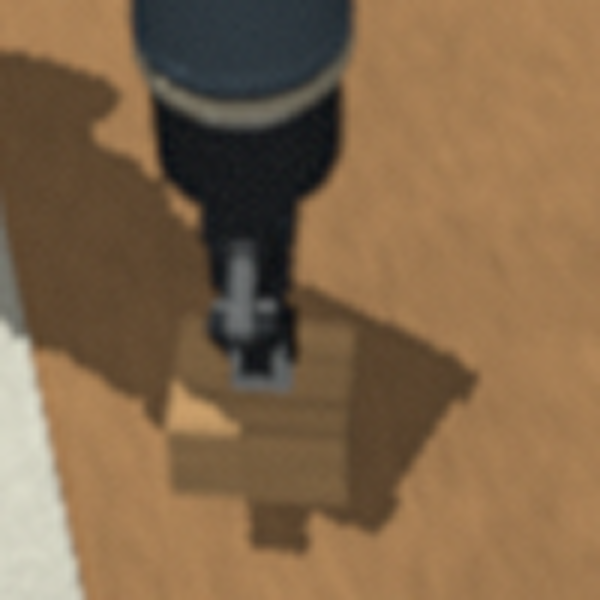

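>>> move_arm(
  moves=[0,0,-8,0,0,0,0,0,-20,0,0,0,0,0,-35,0,0,0,0,0,-60,0,0,0,0,0,-100,0,0,0],
)

```text
clock: 12.43
tool_pos: [0.48, -0.3581, 0.1559]
eef_rot: [0.16, 0.987, 0.001, -0.002]
ft_force: [1.0, -0.6, -0.0]
finger_gap: 0.0085
```

```bash
python3 - <<'E'
from h import *
plan([.538,.047,.22],82.5)
im=ctrl.grab_frame("side"); crop("side",im,250,240,370,360,5,"s13.png")
E
```

```text
t 12.43 cur [ 0.48   -0.3581  0.1559] jaw 71.55 gap 0.0085 F [ 1.01 -0.63 -0.03] tilt [-0.0034  0.0025] j7 1.99
move [ 73.4 402.7 -63.3] [ 0.0016 -0.0039 -0.1912]
```

View pics/s13.png

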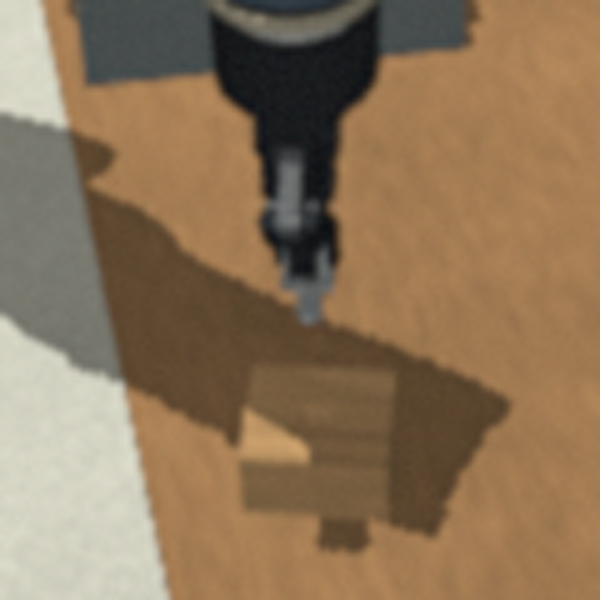

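The key is out with its blade visible, tip at crop (308,320). On to the box.

>>> move_arm(
  moves=[0,10,-35,0,-0.004,-0.05,10,45,-64,0,-0.004,-0.1,20,82,-70,0,-0.004,-0.15,28,120,-70,0,-0.004,-0.19,36,160,-70,0,-0.004,-0.19],
)

```text
clock: 12.9
tool_pos: [0.4995, -0.1963, 0.237]
eef_rot: [0.066, 0.998, -0.002, 0.007]
ft_force: [0.5, 1.0, -0.8]
finger_gap: 0.0085
```

```bash
python3 - <<'E'
from h import *
print(back("side",[[308/5+250-.4,321/5+240-.4]],.1559-.0416))
plan([.538,.047,.22],82.5)
E
```

```text
[[ 0.47854329 -0.35849046  0.1143    ]]
t 12.9 cur [ 0.4995 -0.1963  0.237 ] jaw 82.48 gap 0.0085 F [ 0.5   1.04 -0.82] tilt [ 0.0145 -0.0058] j7 1.833
move [ -6.1 246.3  16.2] [-0.0039  0.0151 -0.0004]
```

>>> move_arm(
  moves=[-1,35,2,-0.004,0.015,0,-3,72,8,-0.004,0.015,0,-4,110,14,-0.004,0.015,0,-5,148,16,-0.004,0.015,0,-6,186,16,-0.004,0.015,0],
)

```text
clock: 13.32
tool_pos: [0.5296, -0.0107, 0.221]
eef_rot: [0.066, 0.998, 0.0, 0.0]
ft_force: [0.7, -0.4, -1.3]
finger_gap: 0.0086
```

```bash
python3 - <<'E'
from h import *
plan([.538,.047,.18],82.5)
E
```

```text
t 13.32 cur [ 0.5296 -0.0107  0.221 ] jaw 82.48 gap 0.0086 F [ 0.7  -0.38 -1.3 ] tilt [0.0004 0.0004] j7 1.464
move [-0.7 58.3 41. ] [ 0.0005  0.0003 -0.0003]
```

>>> move_arm(
  moves=[-1,30,10,0,0,0,-1,52,25,0,0,0,-1,58,38,0,0,0,-1,58,41,0,0,0,-1,58,41,0,0,0],
)

```text
clock: 13.73
tool_pos: [0.5376, 0.0467, 0.18]
eef_rot: [0.065, 0.998, -0.0, -0.0]
ft_force: [0.0, -1.2, 0.0]
finger_gap: 0.0081
```

>>> move_arm(
  moves=[0,0,0,0,0,0,0,0,0,0,0,0],
)

```text
clock: 13.9
tool_pos: [0.5379, 0.0453, 0.1811]
eef_rot: [0.066, 0.998, -0.0, 0.0]
ft_force: [-0.0, -1.2, 0.6]
finger_gap: 0.0084
```

```bash
python3 - <<'E'
from h import *
plan([.5385,.048,.150],82.5)
s=ctrl.read_state(); p=s["tool_pos"]
for n,b in (("side",(270,150,330,230)),("top",(270,190,340,260))):
    im=ctrl.grab_frame(n); crop(n,im,*b,8,n+"14.png",[(p-[0,0,.0416],(0,0,255)),([.5385,.048,.102],(0,255,0))])
E
```

```text
t 13.9 cur [0.5379 0.0453 0.1811] jaw 82.42 gap 0.0084 F [-0.02 -1.23  0.6 ] tilt [ 0.0004 -0.0003] j7 1.367
move [-0.2  2.7 31.1] [-0.0002  0.0004 -0.0015]
```

View pics/side14.png

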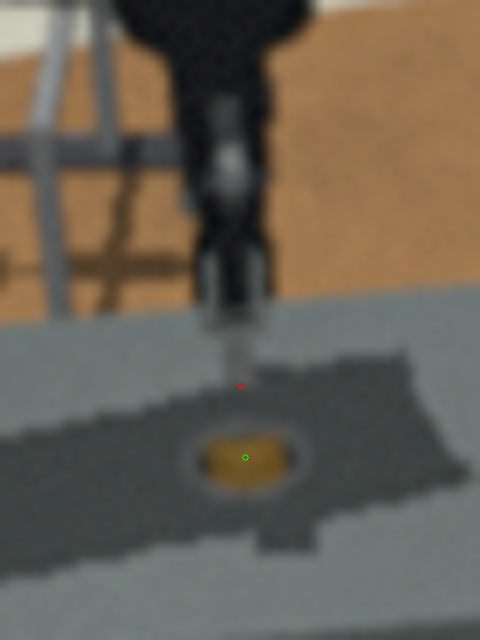

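View pics/top14.png

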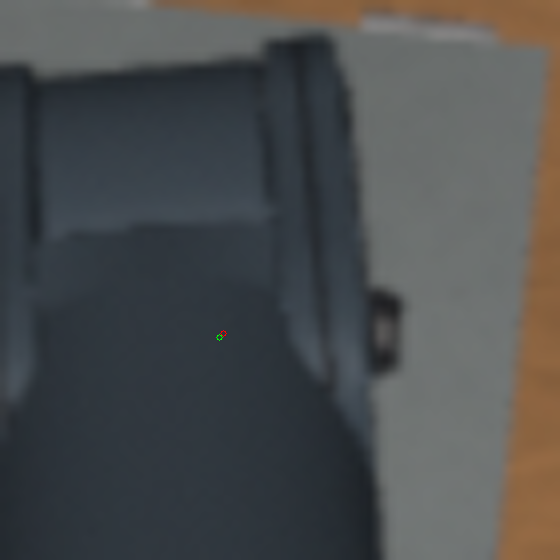

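In the side view the tip is at (238,385), directly above the plug at (247,462). I'll centre the key and lower it to the mouth.

>>> move_arm(
  moves=[-1,2.2,10,0,0,-0.001,-1,2.2,20,0,0,-0.001,-1,2.2,26,0,0,-0.001,-1,2.2,28,0,0,-0.001,-1,2.2,28,0,0,-0.001],
)

```text
clock: 14.42
tool_pos: [0.5387, 0.0475, 0.1518]
eef_rot: [0.066, 0.998, -0.0, -0.001]
ft_force: [0.5, 0.1, 0.7]
finger_gap: 0.0084
```

>>> move_arm(
  moves=[0,0,0,0,0,0,0,0,0,0,0,0],
)

```text
clock: 14.58
tool_pos: [0.5387, 0.0475, 0.1518]
eef_rot: [0.066, 0.998, -0.0, -0.001]
ft_force: [0.7, 0.5, -0.1]
finger_gap: 0.0084
```

```bash
python3 - <<'E'
from h import *
plan([.539,.0475,.140],82.5)
s=ctrl.read_state(); p=s["tool_pos"]
im=ctrl.grab_frame("side"); crop("side",im,275,170,330,225,12,"s15.png",[(p-[0,0,.0416],(0,0,255))])
E
```

```text
t 14.58 cur [0.5387 0.0475 0.1518] jaw 82.48 gap 0.0084 F [ 0.72  0.5  -0.12] tilt [-0.0018 -0.0005] j7 1.372
move [-0.4  0.  11.8] [-0.0007 -0.0017 -0.0003]
```

View pics/s15.png

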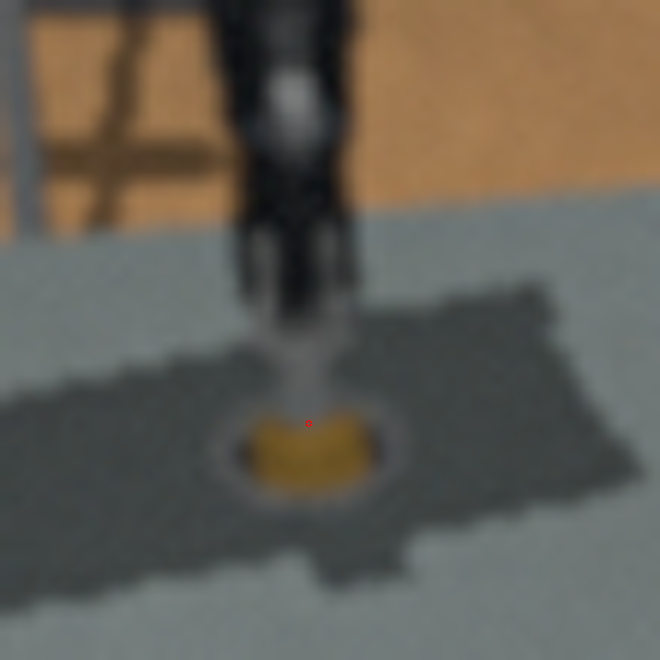

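>>> move_arm(
  moves=[-1,0,3,-0.001,-0.002,0,-1,0,6,-0.001,-0.002,0,-1,0,9,-0.001,-0.002,0,-1,0,11,-0.001,-0.002,0,-1,0,12,-0.001,-0.002,0],
)

```text
clock: 15.05
tool_pos: [0.5395, 0.0474, 0.1395]
eef_rot: [0.066, 0.998, 0.0, 0.0]
ft_force: [1.0, 0.2, -0.1]
finger_gap: 0.0088
```

```bash
python3 - <<'E'
from h import *
plan([.5395,.0475,.140],82.5)
print(ctrl.read_state()["torque"])
E
```

```text
t 15.05 cur [0.5395 0.0474 0.1395] jaw 82.48 gap 0.0088 F [ 0.99  0.23 -0.11] tilt [0.0001 0.0003] j7 1.377
move [ 0.   0.1 -0.5] [ 0.0003  0.0001 -0.0003]
[ 0.05088995 -0.00627042 -0.04551701]
```

The tip is about 4 mm below the mouth with no contact force, so it's in the slot. Continuing to the first pin.

>>> move_arm(
  moves=[0,0,2,0,0,0,0,0,4,0,0,0,0,0,5,0,0,0,0,0,6,0,0,0],
)

```text
clock: 15.38
tool_pos: [0.5395, 0.0474, 0.1333]
eef_rot: [0.066, 0.998, 0.0, -0.0]
ft_force: [-0.4, -0.3, 2.0]
finger_gap: 0.0081
```

>>> move_arm(
  moves=[0,0,1,0,0,0,0,0,2,0,0,0,0,0,2,0,0,0],
)

```text
clock: 15.63
tool_pos: [0.5399, 0.0472, 0.1317]
eef_rot: [0.066, 0.998, 0.0, 0.0]
ft_force: [0.7, -1.0, 2.4]
finger_gap: 0.0084
```

```bash
python3 - <<'E'
from h import *
plan([.5395,.0475,.1136],82.5)
print(ctrl.read_state()["torque"])
E
```

```text
t 15.63 cur [0.5399 0.0472 0.1317] jaw 82.47 gap 0.0084 F [ 0.73 -1.    2.38] tilt [0.001  0.0002] j7 1.379
move [ 0.4  0.2 18.1] [ 0.0003  0.001  -0.0005]
[-0.19347033 -0.09667013 -0.03710254]
```

Contact with the first pin at 0.1317. I'll push a bit deeper, with a wiggle across the thickness.

>>> move_arm(
  moves=[0,0,2,0,0,0,0,0,3,0,0,0,0,1,4,0,0,0,0,-1,4,0,0,0,0,0,4,0,0,0],
)

```text
clock: 16.05
tool_pos: [0.54, 0.0473, 0.1276]
eef_rot: [0.066, 0.998, 0.0, 0.001]
ft_force: [0.2, -2.8, 0.4]
finger_gap: 0.0083
```

```bash
python3 - <<'E'
from h import *
plan([.5395,.0475,.1136],82.5)
print(ctrl.read_state()["torque"])
E
```

```text
t 16.05 cur [0.54   0.0473 0.1276] jaw 82.48 gap 0.0083 F [ 0.24 -2.82  0.41] tilt [0.0013 0.0005] j7 1.381
move [ 0.5  0.1 14. ] [ 0.0007  0.0012 -0.0004]
[-0.75303162 -0.03158511 -0.02045486]
```

>>> move_arm(
  moves=[0,-0.5,1.5,0.001,0.001,0,0,-0.5,3,0.001,0.001,0,0,-0.5,4,0.001,0.001,0,0,-0.5,5,0.001,0.001,0],
)

```text
clock: 16.38
tool_pos: [0.5405, 0.0471, 0.1243]
eef_rot: [0.066, 0.998, 0.0, 0.001]
ft_force: [-8.3, -0.5, 33.4]
finger_gap: 0.0083
```

```bash
python3 - <<'E'
from h import *
plan([.5395,.0475,.1136],82.5)
print(ctrl.read_state()["torque"])
s=ctrl.read_state(); p=s["tool_pos"]
im=ctrl.grab_frame("side"); crop("side",im,275,170,330,225,12,"s16.png",[(p-[0,0,.0416-.03],(0,0,255))])
E
```

```text
t 16.38 cur [0.5405 0.0471 0.1243] jaw 82.47 gap 0.0083 F [-8.35 -0.45 33.37] tilt [0.0018 0.0005] j7 1.382
move [ 1.   0.3 10.7] [ 0.0007  0.0017 -0.0005]
[0.07328714 1.89378315 0.01790078]
```

View pics/s16.png

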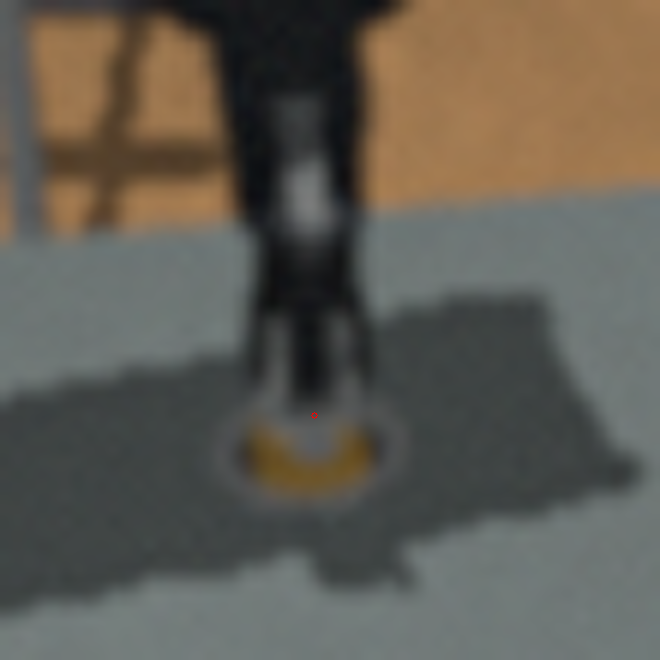

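The second pin resists with 33 N and a −x side load. I'll ease off, re-centre in x, then push again with a wiggle.

>>> move_arm(
  moves=[0.5,0,-1,0,0.001,0,1,0,-1,0,0.001,0,1,0,-1,0,0.001,0],
)

```text
clock: 16.68
tool_pos: [0.5397, 0.0472, 0.1256]
eef_rot: [0.066, 0.998, 0.0, 0.001]
ft_force: [0.8, -0.2, 5.2]
finger_gap: 0.0084
```

```bash
python3 - <<'E'
from h import *
plan([.5395,.0475,.1136],82.5)
print(ctrl.read_state()["torque"])
E
```

```text
t 16.68 cur [0.5397 0.0472 0.1256] jaw 82.47 gap 0.0084 F [ 0.77 -0.24  5.18] tilt [0.0016 0.0007] j7 1.381
move [ 0.3  0.3 12. ] [ 0.0009  0.0015 -0.0005]
[-0.04095333  0.01529266 -0.00853538]
```

>>> move_arm(
  moves=[0.3,0,1,0,0.001,0,0.3,0.8,1.5,0,0.001,0.02,0.3,-0.8,2,0,0.001,-0.02,0.3,0.8,2,0,0.001,0.02,0.3,0,2,0,0.001,0],
)

```text
clock: 17.1
tool_pos: [0.54, 0.0478, 0.1236]
eef_rot: [0.066, 0.998, 0.001, 0.001]
ft_force: [0.8, 3.3, 2.4]
finger_gap: 0.0087
```

```bash
python3 - <<'E'
from h import *
plan([.5395,.0475,.1136],82.5)
print(ctrl.read_state()["torque"])
E
```

```text
t 17.1 cur [0.54   0.0478 0.1236] jaw 82.39 gap 0.0087 F [0.83 3.28 2.38] tilt [0.0015 0.0013] j7 1.38
move [ 0.4 -0.4 10. ] [ 0.0015  0.0013 -0.002 ]
[ 0.90695903 -0.25214837  0.01143706]
```

>>> move_arm(
  moves=[0.3,-0.3,1,0.001,0.001,0,0.3,0.7,2,0.001,0.001,0.02,0.3,-1.0,2.5,0.001,0.001,-0.02,0.3,0.5,3,0.001,0.001,0.02,0.3,-0.3,3,0.001,0.001,0],
)

```text
clock: 17.52
tool_pos: [0.5394, 0.048, 0.12]
eef_rot: [0.066, 0.998, 0.0, -0.0]
ft_force: [0.7, 2.8, 0.3]
finger_gap: 0.0085
```

```bash
python3 - <<'E'
from h import *
plan([.5395,.0475,.1136],82.5)
print(ctrl.read_state()["torque"])
E
```

```text
t 17.52 cur [0.5394 0.048  0.12  ] jaw 82.38 gap 0.0085 F [0.74 2.75 0.32] tilt [-0.0004  0.0006] j7 1.38
move [-0.1 -0.4  6.4] [ 0.0005 -0.0005 -0.002 ]
[ 0.89151551 -0.25847599  0.05075689]
```

>>> move_arm(
  moves=[0,0.3,2,0,0,0,0,0.3,4,0,0,0,0,0.3,5.5,0,0,0,0,0.3,6.5,0,0,0],
)

```text
clock: 17.85
tool_pos: [0.5393, 0.0482, 0.1134]
eef_rot: [0.066, 0.998, 0.0, -0.0]
ft_force: [-3.7, 0.7, 16.2]
finger_gap: 0.0085
```

```bash
python3 - <<'E'
from h import *
plan([.5395,.0475,.1136],82.5)
print(ctrl.read_state()["torque"])
E
```

```text
t 17.85 cur [0.5393 0.0482 0.1134] jaw 82.41 gap 0.0085 F [-3.68  0.67 16.23] tilt [-0.0007  0.0006] j7 1.382
move [-0.3 -0.7 -0.2] [ 0.0005 -0.0007 -0.0016]
[0.17947072 0.83886971 0.03450802]
```

>>> move_arm(
  moves=[0.2,0,0.7,0,0,0,0.2,0,1,0,0,0],
)

```text
clock: 18.02
tool_pos: [0.5393, 0.0482, 0.1133]
eef_rot: [0.066, 0.998, 0.0, 0.0]
ft_force: [-4.2, 0.5, 18.6]
finger_gap: 0.008
```

```bash
python3 - <<'E'
from h import *
plan([.5395,.0475,.1136],82.5)
s=ctrl.read_state(); p=s["tool_pos"]
im=ctrl.grab_frame("side"); crop("side",im,275,170,330,225,12,"s17.png",[([.5393,.048,.102],(0,0,255))])
T=np.array(ctrl.camera_info("side")["cam_to_world"])
for t in ("key_grip","key_tip"):
    for d in ctrl.landmark_of(t,"side")[:1]: print(t,d["p"],np.round((T@np.r_[d["point"],1])[:3],4))
E
```

```text
t 18.02 cur [0.5393 0.0482 0.1133] jaw 82.42 gap 0.008 F [-4.18  0.54 18.63] tilt [0.0001 0.001 ] j7 1.383
move [-0.3 -0.7 -0.3] [ 0.001  -0.     -0.0014]
key_grip 0.45 [0.5379 0.0516 0.1286]
key_tip 0.53 [0.539  0.0466 0.069 ]
```

View pics/s17.png

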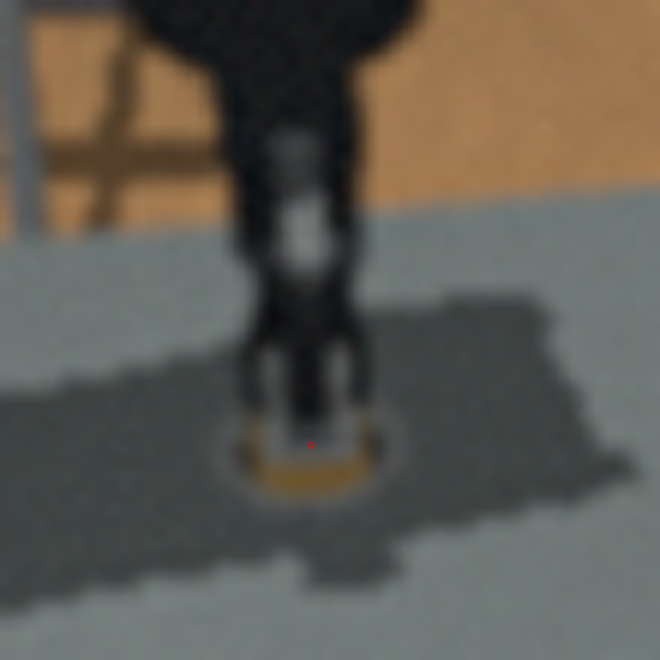

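The shoulder lies on the plug at the expected home height (0.1134 against 0.1136), and it holds 18 N without moving. Now I turn clockwise (+ about tool z), easing the push and watching the side forces.

>>> move_arm(
  moves=[0,0,0.2,0,0,0.1,0,0,0.2,0,0,0.2,0,0,0.2,0,0,0.3,0,0,0.2,0,0,0.4],
)

```text
clock: 18.5
tool_pos: [0.5396, 0.0482, 0.1135]
eef_rot: [0.265, 0.964, 0.001, 0.0]
ft_force: [-1.0, 0.3, 3.6]
finger_gap: 0.0084
```

```bash
python3 - <<'E'
from h import *
plan([.5393,.0482,.1136],-7.5)
print(ctrl.read_state()["torque"])
E
```

```text
t 18.5 cur [0.5396 0.0482 0.1135] jaw 59.24 gap 0.0084 F [-1.01  0.35  3.64] tilt [0.0009 0.0012] j7 1.077
move [ 0.2 -0.2 -0.1] [ 1.4000e-03 -8.0000e-04  1.1647e+00]
[0.25114871 0.01850643 0.06741614]
```

>>> move_arm(
  moves=[0,0,0.2,0.001,0,0.1,0,0,0.2,0.001,0,0.2,0,0,0.2,0.001,0,0.3,0,0,0.2,0.001,0,0.4,0,0,0.2,0.001,0,0.5],
)

```text
clock: 18.92
tool_pos: [0.5398, 0.0482, 0.1135]
eef_rot: [0.497, 0.868, 0.0, 0.0]
ft_force: [0.4, 0.9, 4.2]
finger_gap: 0.0086
```

```bash
python3 - <<'E'
from h import *
plan([.5393,.0482,.1136],-7.5)
print(ctrl.read_state()["torque"])
E
```

```text
t 18.92 cur [0.5398 0.0482 0.1135] jaw 30.34 gap 0.0086 F [0.42 0.9  4.18] tilt [0.0007 0.0006] j7 0.699
move [ 0.2 -0.4 -0.1] [ 8.000e-04 -4.000e-04  6.605e-01]
[0.16800194 0.01751285 0.06076577]
```

>>> move_arm(
  moves=[0,0,0.2,0,0,0.1,0,0,0.2,0,0,0.2,0,0,0.2,0,0,0.3,0,0,0.2,0,0,0.4,0,0,0.2,0,0,0.5],
)

```text
clock: 19.33
tool_pos: [0.5399, 0.0481, 0.1135]
eef_rot: [0.698, 0.716, 0.001, 0.0]
ft_force: [-1.0, -0.2, 3.7]
finger_gap: 0.0083
```

```bash
python3 - <<'E'
from h import *
plan([.5393,.0482,.1136],-7.5)
print(ctrl.read_state()["torque"])
E
```

```text
t 19.33 cur [0.5399 0.0481 0.1135] jaw 1.45 gap 0.0083 F [-1.04 -0.19  3.68] tilt [0.0011 0.0006] j7 0.324
move [ 0.1 -0.6 -0.1] [ 0.0011 -0.0006  0.1561]
[0.02096068 0.06769901 0.05442187]
```

>>> move_arm(
  moves=[0,0,0.2,0,0,0.1,0,0,0.2,0,0,0.18,0,0,0.2,0,0,0.25],
)

```text
clock: 19.58
tool_pos: [0.54, 0.0481, 0.1135]
eef_rot: [0.783, 0.622, 0.001, 0.0]
ft_force: [-1.4, 0.4, 3.6]
finger_gap: 0.0084
```

```bash
python3 - <<'E'
from h import *
plan([.5393,.0482,.1136],-7.5)
print(ctrl.read_state()["torque"])
E
```

```text
t 19.58 cur [0.54   0.0481 0.1135] jaw -13.09 gap 0.0084 F [-1.36  0.41  3.6 ] tilt [0.0013 0.0005] j7 0.136
move [-0.  -0.7 -0.1] [ 0.0012 -0.0007 -0.0976]
[0.03587537 0.07140734 0.11831221]
```

>>> move_arm(
  moves=[0,0,0.2,0,0,0.05,0,0,0.2,0,0,0.1,0,0,0.2,0,0,0.1],
)

```text
clock: 19.83
tool_pos: [0.54, 0.048, 0.1135]
eef_rot: [0.814, 0.581, 0.001, 0.0]
ft_force: [-0.9, 1.3, 6.5]
finger_gap: 0.0082
```

```bash
python3 - <<'E'
from h import *
plan([.5393,.0482,.1136],-7.5)
print(ctrl.read_state()["torque"])
E
```

```text
t 19.83 cur [0.54   0.048  0.1135] jaw -18.96 gap 0.0082 F [-0.9   1.31  6.46] tilt [0.0014 0.0003] j7 0.059
move [-0.  -0.7 -0.1] [ 0.0013 -0.0006 -0.2001]
[0.14407989 0.19268656 0.17012067]
```

>>> move_arm(
  moves=[0,0,0.2,0,0,0.04,0,0,0.2,0,0,0.06,0,0,0.2,0,0,0.06],
)

```text
clock: 20.08
tool_pos: [0.54, 0.048, 0.1135]
eef_rot: [0.831, 0.556, 0.001, 0.0]
ft_force: [-0.9, 0.8, 6.0]
finger_gap: 0.0083
```

```bash
python3 - <<'E'
from h import *
plan([.5393,.0482,.1136],-7.5)
print(ctrl.read_state()["torque"])
E
```

```text
t 20.08 cur [0.54   0.048  0.1135] jaw -22.44 gap 0.0083 F [-0.9   0.81  5.97] tilt [0.0014 0.0004] j7 0.014
move [-0.1 -0.7 -0.1] [ 0.0013 -0.0007 -0.2607]
[0.15138912 0.16786278 0.20880064]
```

>>> move_arm(
  moves=[0,0,0.2,0,0,0.04,0,0,0.2,0,0,0.08,0,0,0.2,0,0,0.08],
)

```text
clock: 20.33
tool_pos: [0.5401, 0.0483, 0.1135]
eef_rot: [0.853, 0.522, 0.001, 0.0]
ft_force: [-0.3, 1.4, 6.1]
finger_gap: 0.0081
```

```bash
python3 - <<'E'
from h import *
plan([.5393,.0482,.1136],-7.5)
print(ctrl.read_state()["torque"])
for n,b in (("side",(275,160,335,225)),("top",(260,190,340,260))):
    im=ctrl.grab_frame(n); crop(n,im,*b,9 if n=="side" else 7,n+"18.png")
print(ctrl.read_state()["torque"])
E
```

```text
t 20.33 cur [0.5401 0.0483 0.1135] jaw -27.09 gap 0.0081 F [-0.31  1.36  6.09] tilt [0.0015 0.0007] j7 -0.047
move [-0.5 -0.7 -0.1] [ 0.0013 -0.0011 -0.342 ]
[0.44087631 0.170758   0.28610052]
[0.4169217  0.11485274 0.33240867]
```

View pics/side18.png

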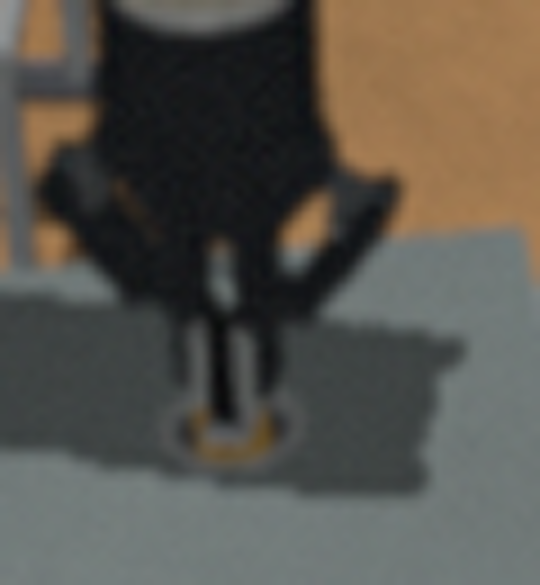

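View pics/top18.png

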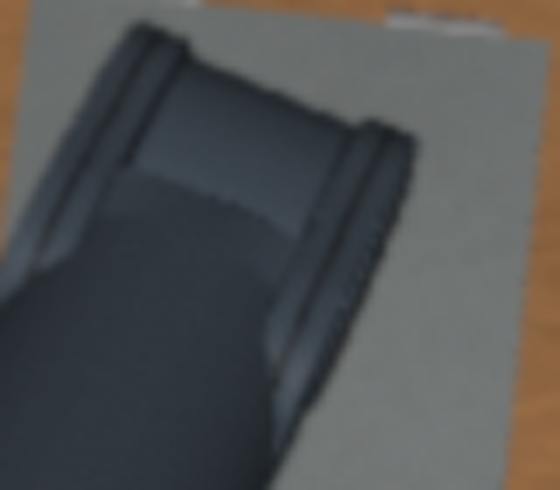

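```bash
python3 - <<'E'
from h import *
for i in range(6): im=ctrl.grab_frame("side")
s=ctrl.read_state(); print(s["torque"],s["ft_force"],s["finger_gap"],np.abs(s["qvel"]).max())
plan([.5393,.0482,.1136],-7.5)
crop("side",im,230,100,400,280,3.3,"s19.png")
im=ctrl.grab_frame("top"); crop("top",im,130,120,470,290,2.3,"t19.png")
for n in ("side","top"):
    T=np.array(ctrl.camera_info(n)["cam_to_world"])
    for t in ("headset_crown","rail_mid","key_grip"):
        for d in ctrl.landmark_of(t,n)[:1]: print(n,t,d["p"],np.round((T@np.r_[d["point"],1])[:3],4))
E
```

```text
[0.43013539 0.20440444 0.32989188] [-0.12683168  1.21738647  4.70264229] 0.008370647532552226 0.0023826653918475687
t 20.73 cur [0.5401 0.0483 0.1135] jaw -26.96 gap 0.0084 F [-0.13  1.22  4.7 ] tilt [0.0016 0.0008] j7 -0.045
move [-0.5 -0.7 -0.1] [ 0.0013 -0.0012 -0.3396]
side headset_crown 0.67 [0.5205 0.3349 0.1652]
side rail_mid 0.83 [0.5222 0.3374 0.1543]
side key_grip 0.62 [0.5369 0.0508 0.1282]
top headset_crown 0.94 [0.5213 0.3368 0.1693]
top rail_mid 0.6 [0.5184 0.3408 0.1479]
```

View pics/s19.png

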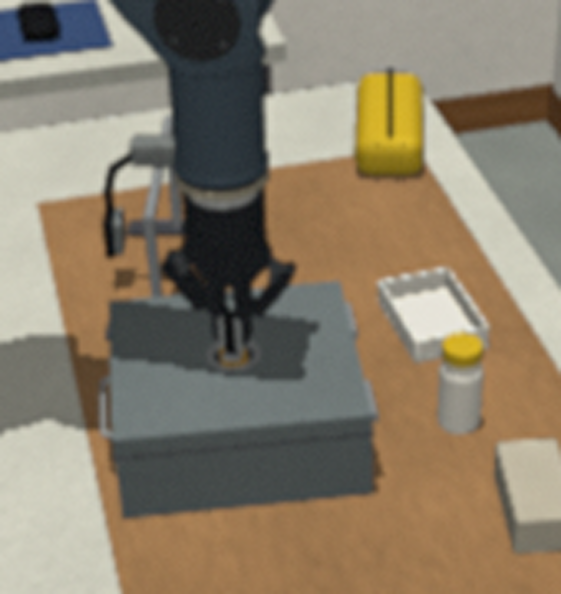

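View pics/t19.png

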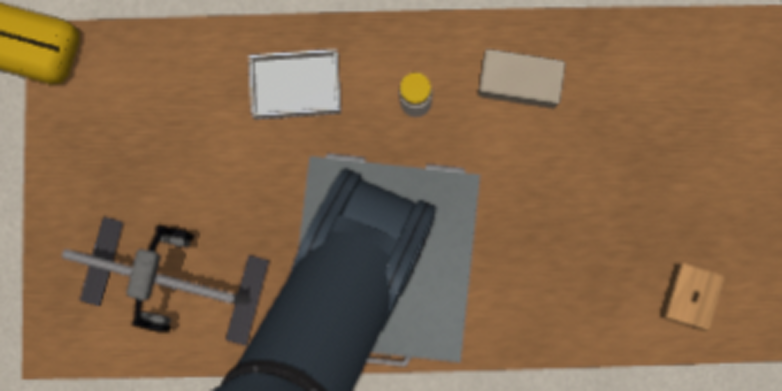

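The headset hangs on the rail (top view, about (145,270)) and the shell, jar and plaster block are where they started. The key is home and held turned against 0.33 N m, well above the spring's 0.13 N m. Handing in.

```bash
python3 -c "
from workcell import ctrl
print(ctrl.job_done())"
```

```text
the job is handed in; nothing more can be done
None
```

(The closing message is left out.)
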